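# Clamp a bound paper block in the pad press

### The arm

A 7-joint arm with a two-finger parallel gripper is mounted at the origin on the work surface. World frame = base frame: x ahead of the robot, y to its left, z up, the work surface at z = 0. Lengths are in m, angles in rad, forces in N, time in s.
With the tool pointing down it reaches from about 0.425 to 0.925 m from the base axis. Payload 6.8 kg.
Tool frame: the origin (TCP) lies midway between the tips of the shut fingers; the grasp point (between the pads) lies 19 mm behind it; y points along the fingers, z is the direction in which the jaws open and shut, and the axes are right-handed (so a half turn about y gives the same grasp; the last joint's range is limited). The gripper opens to 85 mm and grips with 20 to 120 N. Pads are 22 mm wide; open, the fingers measure 114 mm over their backs; the gripper's body (76 mm by 85 mm) begins 54 mm behind the grasp point. The pads swing forward as they close: fully open they stand 13 mm farther back than shut.
Start: joints at [-1.355, 0.477, 0.022, 1.555, -0.011, 1.109, -0.083], TCP at [0.215, 0.64, 0.231] pointing down, gripper open.
Joint ranges: [-2.96, 2.96], [-0.34, 2.1], [-1.41, 1.46], [0.24, 2.44], [-1.37, 4.51], [0.17, 1.92], [-2.96, 2.96]. Speed limits (rad/s): [2.39, 2.39, 3.14, 3.14, 3.14, 3.14, 3.14].

### API

Orientations are given as a unit quaternion [w, x, y, z].
In Python, from station import bot gives the robot as it stands. The module is installed in compiled form; this text tells all that it offers.
- The arm moves only by the shell command python3 -m crank 'ROWS' [FORCE]. ROWS is JSON, a list of rows, each an object with "linear": the shift along the tool's x, y, z in m, a list of three; "dr": the turn, a rotation vector about the tool's x, y, z in degrees, a list of three; "hand": the gripper command: -1 is shut, 1 is fully open, values between are in proportion. A call has 1 to 10 rows; each row is the pose to reach, as a shift and turn from the pose commanded when the call began, along the tool's axes at that moment; what a row does not reach only later rows make up. A row lasts 1/12 s, in which the tool goes at most 41.7 mm and 7.16 degrees, less where a joint would pass 70% of its speed; a pose out of reach is approached as far as the arm can. A call with a gripper value outside its range is refused whole. The fingers move at their own pace and stop on an object; FORCE is the grip in N (left out, the last holds). Time passes only in rows, so rows that repeat a pose let the fingers close. It gives the time, the measured TCP pose, the force and the opening at its end, in the units of the state.
- bot.get_obs(): the state, without advancing time (a new reading comes with each control period).
- bot.read_camera(name): name is "scene" or "top" or "wrist"; returns the picture (384x512x3 uint8, blue, green, red); there is no depth.
- bot.camera_params(name): a dict with "K" (3x3 intrinsics, pixels), "R" (3x3) and "t" (3): a world point X has camera coordinates R X + t; the wrist camera has in their place "hand_eye" (4x4, takes a point from camera to tool coordinates, whose origin is the TCP and whose axes are the tool frame's). Camera axes: x right, y down, z forward; pixel columns grow to the right and rows downward; lengths in m; the calibration is good to about 2 mm. A picture is of the moment at which its call begins: read the wrist's pose just before it. camera_params takes no time and is no camera call.
- bot.hand_in(): hands the job in, once; it reports no verdict.
Trained networks look in the newest picture that a camera, given by its name, has taken for a name from the list of things; names that differ only in an ending like _2 or _b are one class to them, and where a whole thing is asked for, a point or a joint stands for the part that bears it (a point fixed in the world has none). Each returns a list of dicts, best first, with "score" (0 to 1); they miss things now and then, are a little off and sometimes report something else, mostly with a low value. They report only what shows in the picture. A call takes as long as a camera call.
- bot.search_frame(camera, target): "extent" ([left, top, right, bottom] in pixels, round what is visible of it).
- bot.cut_out(camera, target): "pixels" (384x512 bool, what is visible of it) and "extent" ([left, top, right, bottom] in pixels, round what is visible of it).
- bot.place_of(camera, target): "xy" ([column, row] in pixels: a listed point, or the origin of a listed thing).
The state is a dict: "t": time; "q": joint angles; "joint_vel": joint speeds; "joint_torque": joint torques, N m; "eef_pos": TCP position; "tool_rot": TCP orientation; "contact_force": force on the tool from outside, world axes, zero at the start; "torque": the same for the moment, N m; "gripper_width": opening from 0.0 (shut) to 1.0 (fully open).
Only numpy, scipy, OpenCV 4.12 (cv2) and the standard library are available. Lean on these libraries where they do the work, as an engineer would, in place of code of your own. Each camera call takes 0.05 s, during which the arm holds its last target. There are 200 camera calls.

### The job

Lay the loose green-covered paper block flat on the bed of the pad press, lengthwise between the white lines, and slide it under the platen until it is fully home and square against the back stop. Then wind the red tension wheel clockwise by its black crank handle until it turns firmly and the gauge needle stands in the green sector, never letting the needle reach the red, and let go. Leave everything else on the table where it is.

Things in the scene. Friction and masses are not known exactly. Their poses are not given: they have to be found in the camera images.
- green_block: Loose stiff block of bound paper slips with a green top cover, 160 long (its x) by 60 wide (its y) by 35 mm thick, about 0.24 kg, lying flat cover up. Origin: centre of its underside. Either end may go in first. (A like block with a yellow cover stays where it is.)
- press: Green bench press, fixed to the table; place and yaw vary. Origin: on the table under the wheel's axis; z up; its open front is towards its own -x. Flat bed 130 mm wide, top 22 mm above the table, from x = -200 to +140 mm. White lines on the bed at y = -32.5 and +32.5 mm. Over the platen an arm 75 mm wide reaches forward to x = -35 mm, 112 to 142 mm above the table.
- stop_face (a point): Middle of the upright front face of the aluminium back stop, 50 mm along the press's +x from its origin; the face is 90 mm wide, from 22 to 62 mm above the table. The block is home when its end touches this face: then its origin is at x = -30, y = 0 mm in the press's frame, its long side along the press's x.
- platen_face (a point): Centre of the underside of the square spring-loaded platen, 70 by 70 mm, right above the press's origin; at the start 68 to 75 mm above the table, that is 11 to 18 mm above the top of a block lying on the bed.
- gauge (a point): Centre of the round white gauge dial, 76 mm wide, facing up, on a bracket that rides up and down with the platen's carrier; 97 mm from the wheel's axis along the press's +y, at the start 103 to 110 mm above the table. Behind the back stop stands a column, x = 60 to 140 mm in the press's frame, 90 mm wide, 142 mm high.
- wheel_hub (a point): Centre of the top of the red tension wheel's hub, 170 mm above the table. The wheel lies level above the arm, turns about the vertical through this point, stays at its height, outer radius 46 mm, rim top 168 mm above the table.
- crank_grip (a point): Point on the axis of the black upright crank handle on the wheel's rim, 195 mm above the table, 40 mm from the wheel's axis. The handle is 20 mm in diameter, from 168 to 214 mm above the table, and spins freely on its pin, so that it can be held while it is led round in a circle.
- wheel (a joint): Angle of the tension wheel, rad, grows when wound clockwise seen from above; starts at 0 to 2, ends at 9. Each radian lowers the platen by 3.2 mm. It takes about 6 N at the handle when winding freely and rises with the spring to about 10 N at the middle of the green sector. It stays where it is left.
- needle (a joint): Gauge needle angle, rad: 0 slack (needle towards the press's -x), clockwise seen from above as the platen's spring presses on a block. Grey to 0.7, green 0.75 to 1.35, yellow to 1.7, red from 1.75. Reads 0 with nothing under the platen. A block on the bed is met at wheel angle about 5.6; then each wheel radian adds about 0.67 rad; mid-green is near wheel angle 7.2.
- yellow_block: Like the green block but with a yellow cover; leave alone. Origin: centre of its underside.
- notebooks: Stack of four notebooks, 105 x 148 x 36 mm; leave alone.
- pen_cup: Dark round cup of pens, 72 mm wide, 150 mm high with pens; leave alone.
- glue_jar: White jar with red cap, 70 mm wide, 110 mm high; leave alone.
- tape_stand: Black tape stand with amber roll, 150 x 55 x 85 mm; leave alone.
- spool: Red spool with white flanges, 90 mm wide, 40 mm high; leave alone.
- stapler: Blue stapler, 140 x 36 x 50 mm; leave alone.

How it is judged:
By the outcome, as a careful person would: the job done as asked, in the order asked, and still so for the second after the job is handed in, with the robot touching nothing.
It also fails if it takes over 70 s, if anything falls off the work surface, if the arm or the gripper's body presses on something with over 40 N, if the wrist force passes 120 N, or if a joint passes its speed limit or range.

## Working session

There is one attempt and no reset: what is moved stays moved. The work goes in short steps, Python scripts to look and compute and a shell command to move; the robot and the scene stay as the last step left them, time stands still between calls to the robot, and variables do not carry over. Pictures are saved under pics/ and viewed, about 8 in all and at most 12, crops included, and the job is handed in when it is done.

```bash
mkdir -p pics; cat > h.py <<'E'
import numpy as np,cv2
from station import bot
from scipy.spatial.transform import Rotation as R
def rot(q): return R.from_quat([q[1],q[2],q[3],q[0]])
def cam(name,o=None):
    p=bot.camera_params(name);K=np.array(p["K"])
    if "R" in p and name!="wrist": Rc=np.array(p["R"]);t=np.array(p["t"])
    else:
        o=o or bot.get_obs();T=np.eye(4);T[:3,:3]=rot(o["tool_rot"]).as_matrix();T[:3,3]=o["eef_pos"]
        W=np.linalg.inv(T@np.array(p["hand_eye"]));Rc=W[:3,:3];t=W[:3,3]
    return K,Rc,t
def ray(c,uv,z):
    K,Rc,t=c;d=Rc.T@np.linalg.solve(K,[uv[0],uv[1],1]);o=-Rc.T@t
    return o+d*(z-o[2])/d[2]
def proj(c,X):
    K,Rc,t=c;p=K@(Rc@np.array(X)+t);return p[:2]/p[2]
E
python3 - <<'E'
from h import *
o=bot.get_obs();print(o["t"],o["eef_pos"],o["tool_rot"],o["gripper_width"]);print(rot(o["tool_rot"]).as_matrix().round(3))
for n in["scene","top"]:
    im=bot.read_camera(n);cv2.imwrite(f"pics/{n}0.png",im);c=cam(n);print(n,(-c[1].T@c[2]).round(3))
    for k,z in dict(green_block=0,yellow_block=0,press=0,stop_face=.042,platen_face=.0715,gauge=.1065,wheel_hub=.17,crank_grip=.195).items():
        for d in bot.place_of(n,k)[:2]: print(k,round(d["score"],2),np.round(d["xy"]),ray(c,d["xy"],z).round(4))
s=cv2.imread("pics/scene0.png");t=cv2.imread("pics/top0.png")
cv2.imwrite("pics/both.png",np.vstack([s,t])[:, :] if 0 else cv2.resize(np.hstack([s,t]),(800,300)))
E
```

```text
0.0 [0.21457093 0.63937164 0.23032776] [-0.69721986  0.69850503 -0.11401778  0.11390847] 0.9980153971564664
[[ 0.948 -0.     0.318]
 [-0.318 -0.002  0.948]
 [ 0.    -1.    -0.002]]
scene [1.175 0.081 0.745]
green_block 0.53 [262. 321.] [0.7916 0.1175 0.    ]
yellow_block 0.59 [389. 227.] [ 0.5217  0.48   -0.    ]
press 0.63 [124. 249.] [ 0.5849 -0.233   0.    ]
stop_face 0.81 [100. 241.] [ 0.592 -0.282  0.042]
platen_face 0.75 [117. 230.] [ 0.5847 -0.233   0.0715]
gauge 0.79 [102. 256.] [ 0.6891 -0.2317  0.1065]
wheel_hub 0.56 [103. 201.] [ 0.5827 -0.2404  0.17  ]
crank_grip 0.67 [108. 205.] [ 0.6213 -0.2135  0.195 ]
top [0.389 0.121 1.592]
green_block 0.69 [221. 184.] [0.5401 0.2252 0.    ]
yellow_block 0.72 [143. 191.] [0.5154 0.4872 0.    ]
yellow_block 0.71 [359. 165.] [ 0.6037 -0.2431  0.    ]
press 0.61 [358. 172.] [ 0.5791 -0.2409  0.    ]
stop_face 0.71 [373. 169.] [ 0.584  -0.2796  0.042 ]
platen_face 0.37 [360. 169.] [ 0.5807 -0.2303  0.0715]
gauge 0.75 [360. 136.] [ 0.6795 -0.2235  0.1065]
wheel_hub 0.8 [371. 160.] [ 0.5933 -0.2417  0.17  ]
crank_grip 0.64 [362. 152.] [ 0.6159 -0.2091  0.195 ]
```

View pics/top0.png

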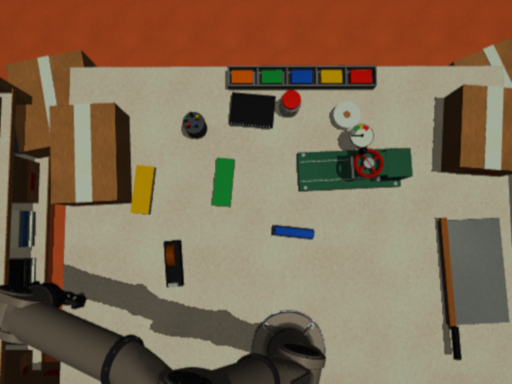

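View pics/scene0.png

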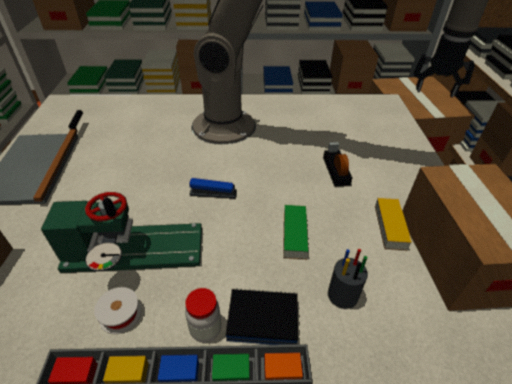

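The top view shows the green block at (222,182) and the press at (355,169), with its front facing left (world +y). The scene `place_of` for the block was wrong: it hit something at (262,321). I'll refine with colour segmentation.

```bash
python3 - <<'E'
from h import *
im=cv2.imread("pics/top0.png");c=cam("top");h=cv2.cvtColor(im,cv2.COLOR_BGR2HSV)
m=cv2.inRange(h,(50,120,60),(80,255,255));m[:, :190]=0;m[:,250:]=0;m[:140]=0
r=cv2.minAreaRect(cv2.findNonZero(m));b=np.array([ray(c,p,.035)for p in cv2.boxPoints(r)])
print(b.round(3),b.mean(0))
m=cv2.inRange(h,(60,100,20),(95,255,255));m[:,:285]=0;m[:,420:]=0;m[:140]=0;m[200:]=0
r=cv2.minAreaRect(cv2.findNonZero(m));print(r);b=np.array([ray(c,p,.022)for p in cv2.boxPoints(r)]);print(b.round(3))
print(bot.camera_params("wrist")["hand_eye"])
E
```

```text
[[0.467 0.252 0.035]
 [0.624 0.237 0.035]
 [0.618 0.178 0.035]
 [0.461 0.194 0.035]] [0.54260881 0.21540536 0.035     ]
((354.4528503417969, 168.91510009765625), (36.79132843017578, 112.80647277832031), 87.51044464111328)
[[ 0.64  -0.033  0.022]
 [ 0.656 -0.411  0.022]
 [ 0.532 -0.412  0.022]
 [ 0.517 -0.037  0.022]]
[[-6.44830415e-04  9.45746903e-01  3.24903646e-01 -8.36536080e-02]
 [ 3.38380340e-05 -3.24903693e-01  9.45747106e-01 -1.42643529e-01]
 [ 9.99999792e-01  6.20840600e-04  1.77505567e-04 -4.33873962e-04]
 [ 0.00000000e+00  0.00000000e+00  0.00000000e+00  1.00000000e+00]]
```

```bash
cat >> h.py <<'E'
def go(xyz,jaw):  # world TCP target and jaw-axis (tool z) yaw deg, tool down -> print linear, dr
    o=bot.get_obs();A=rot(o["tool_rot"]);s=np.radians(jaw)
    z=np.array([np.cos(s),np.sin(s),0]);y=np.array([0,0,-1.]);B=R.from_matrix(np.array([np.cross(y,z),y,z]).T)
    print("linear",(A.inv().apply(np.array(xyz)-o["eef_pos"])).round(4),"dr",np.degrees((A.inv()*B).as_rotvec()).round(2),"| t",round(o["t"],2),"p",np.round(o["eef_pos"],4),"F",np.round(o["contact_force"],1),"w",round(o["gripper_width"],3))
E
python3 -c "
from h import *
go([.483,.221,.18],84.5)"
python3 -m crank '[{"linear":[0.387,0.05,-0.311],"dr":[0,-13,0],"hand":1},{"linear":[0.387,0.05,-0.311],"dr":[0,-13,0],"hand":1},{"linear":[0.387,0.05,-0.311],"dr":[0,-13,0],"hand":1},{"linear":[0.387,0.05,-0.311],"dr":[0,-13,0],"hand":1},{"linear":[0.387,0.05,-0.311],"dr":[0,-13,0],"hand":1},{"linear":[0.387,0.05,-0.311],"dr":[0,-13,0],"hand":1},{"linear":[0.387,0.05,-0.311],"dr":[0,-13,0],"hand":1},{"linear":[0.387,0.05,-0.311],"dr":[0,-13,0],"hand":1},{"linear":[0.387,0.05,-0.311],"dr":[0,-13,0],"hand":1},{"linear":[0.387,0.05,-0.311],"dr":[0,-13,0],"hand":1}]'
python3 -c "
from h import *
go([.483,.221,.18],84.5)"
```

```text
linear [ 0.3876  0.0513 -0.3118] dr [ -0.   -13.05  -0.  ] | t 0.9 p [0.2148 0.6399 0.2313] F [ 0.7 -0.2  0.6] w 1.001
t: 1.73
eef_pos: [0.4393, 0.2892, 0.1897]
tool_rot: [0.707, -0.706, 0.034, -0.034]
contact_force: [1.0, -0.6, 0.4]
gripper_width: 1.002
linear [ 0.05    0.0097 -0.0637] dr [-0.04 -0.04  0.03] | t 1.73 p [0.4393 0.2892 0.1897] F [ 1.  -0.6  0.4] w 1.002
```

```bash
python3 -m crank '[{"linear":[0.05,0.01,-0.064],"dr":[0,0,0],"hand":1},{"linear":[0.05,0.01,-0.064],"dr":[0,0,0],"hand":1},{"linear":[0.05,0.01,-0.064],"dr":[0,0,0],"hand":1},{"linear":[0.05,0.01,-0.064],"dr":[0,0,0],"hand":1}]'
python3 - <<'E'
from h import *
c=cam("wrist");im=bot.read_camera("wrist");cv2.imwrite("pics/w1.png",im)
h=cv2.cvtColor(im,cv2.COLOR_BGR2HSV);m=cv2.inRange(h,(50,120,60),(80,255,255))
n,l,s,_=cv2.connectedComponentsWithStats(m);k=1+np.argmax(s[1:,4]);print(s[k])
ct=max(cv2.findContours((l==k).astype(np.uint8),0,1)[0],key=cv2.contourArea)
P=np.array([ray(c,p[0],.035)[:2] for p in ct],np.float32);r=cv2.minAreaRect(P);print(r)
go([.483,.221,.18],84.5)
E
```

```text
t: 2.07
eef_pos: [0.4833, 0.2196, 0.1795]
tool_rot: [-0.706, 0.706, -0.036, 0.036]
contact_force: [-1.2, 1.1, -0.8]
gripper_width: 0.997
[ 215  153   70  158 8969]
((0.543828547000885, 0.21242323517799377), (0.059273071587085724, 0.1599758267402649), 84.75477600097656)
linear [ 0.0007 -0.0004 -0.0008] dr [-0.02 -0.17 -0.  ] | t 2.12 p [0.4824 0.2219 0.1796] F [-0.1  0.7  0.7] w 1.002
```

View pics/w1.png

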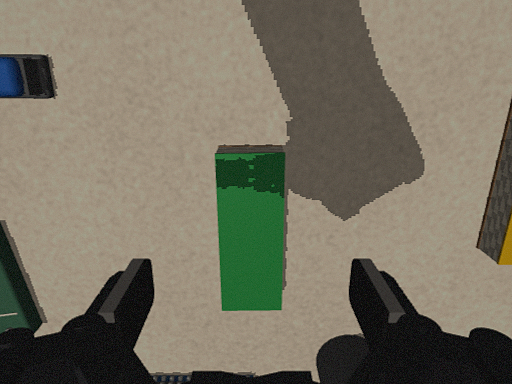

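The block is at (251,230) and measures 160×59 mm at (0.544, 0.212), which matches. Now I'll descend and grip.

```bash
python3 -m crank '[{"linear":[0.001,0.04,-0.003],"dr":[0,0,0],"hand":1},{"linear":[0.001,0.08,-0.003],"dr":[0,0,0],"hand":1},{"linear":[0.001,0.12,-0.003],"dr":[0,0,0],"hand":1},{"linear":[0.001,0.15,-0.003],"dr":[0,0,0],"hand":1},{"linear":[0.001,0.173,-0.003],"dr":[0,0,0],"hand":1},{"linear":[0.001,0.173,-0.003],"dr":[0,0,0],"hand":1},{"linear":[0.001,0.173,-0.003],"dr":[0,0,0],"hand":-1},{"linear":[0.001,0.173,-0.003],"dr":[0,0,0],"hand":-1},{"linear":[0.001,0.173,-0.003],"dr":[0,0,0],"hand":-1},{"linear":[0.001,0.173,-0.003],"dr":[0,0,0],"hand":-1}]' 50
python3 -m crank '[{"linear":[0,0,0],"dr":[0,0,0],"hand":-1},{"linear":[0,0,0],"dr":[0,0,0],"hand":-1},{"linear":[0,0,0],"dr":[0,0,0],"hand":-1},{"linear":[0,-0.03,0],"dr":[0,0,0],"hand":-1},{"linear":[0,-0.07,0],"dr":[0,0,0],"hand":-1},{"linear":[0,-0.11,0],"dr":[0,0,0],"hand":-1},{"linear":[0,-0.15,0],"dr":[0,0,0],"hand":-1},{"linear":[0,-0.15,0],"dr":[0,0,0],"hand":-1}]'
python3 - <<'E'
from h import *
c=cam("top");im=bot.read_camera("top");cv2.imwrite("pics/t1.png",im)
go([.59,0,.16],-2.5)
for n in["scene","top"]:
  if n=="scene":bot.read_camera(n)
  for k,z in dict(stop_face=.042,platen_face=.0715,gauge=.1065,wheel_hub=.17,crank_grip=.195).items():
    for d in bot.place_of(n,k)[:1]: print(n,k,round(d["score"],2),ray(cam(n),d["xy"],z).round(4))
E
```

```text
t: 2.95
eef_pos: [0.4837, 0.2205, 0.0085]
tool_rot: [0.707, -0.705, 0.033, -0.035]
contact_force: [-1.8, 0.9, 4.9]
gripper_width: 0.693
t: 3.62
eef_pos: [0.4872, 0.2214, 0.1649]
tool_rot: [0.709, -0.703, 0.03, -0.039]
contact_force: [2.2, 0.6, -2.0]
gripper_width: 0.692
linear [ 0.1254  0.0011 -0.2096] dr [-6.300e-01  8.693e+01  8.000e-02] | t 3.67 p [0.4856 0.2208 0.1615] F [ 0.3  0.2 -1.9] w 0.693
scene stop_face 0.59 [ 0.5907 -0.2834  0.042 ]
scene platen_face 0.63 [ 0.5924 -0.241   0.0715]
scene wheel_hub 0.87 [ 0.5831 -0.2401  0.17  ]
scene crank_grip 0.62 [ 0.6242 -0.2176  0.195 ]
top stop_face 0.77 [ 0.5837 -0.278   0.042 ]
top platen_face 0.43 [ 0.5885 -0.2324  0.0715]
top gauge 0.56 [ 0.6814 -0.2226  0.1065]
top wheel_hub 0.65 [ 0.5991 -0.2485  0.17  ]
top crank_grip 0.63 [ 0.6198 -0.2062  0.195 ]
```

```bash
python3 -c "
from h import *
go([.495,.03,.22],2.4)"
```

```text
linear [ 0.0307 -0.064  -0.1871] dr [ 7.000e-02  8.205e+01 -1.000e-02] | t 4.22 p [0.4825 0.2191 0.1559] F [-0.1 -0.2 -1.7] w 0.693
```

```bash
python3 -m crank '[{"linear":[0.031,-0.064,-0.187],"dr":[0,82,0],"hand":-1},{"linear":[0.031,-0.064,-0.187],"dr":[0,82,0],"hand":-1},{"linear":[0.031,-0.064,-0.187],"dr":[0,82,0],"hand":-1},{"linear":[0.031,-0.064,-0.187],"dr":[0,82,0],"hand":-1},{"linear":[0.031,-0.064,-0.187],"dr":[0,82,0],"hand":-1},{"linear":[0.031,-0.064,-0.187],"dr":[0,82,0],"hand":-1},{"linear":[0.031,-0.064,-0.187],"dr":[0,82,0],"hand":-1},{"linear":[0.031,-0.064,-0.187],"dr":[0,82,0],"hand":-1},{"linear":[0.031,-0.064,-0.187],"dr":[0,82,0],"hand":-1},{"linear":[0.031,-0.064,-0.187],"dr":[0,82,0],"hand":-1}]'
python3 -c "
from h import *
go([.495,.03,.22],2.4)"
```

```text
t: 5.05
eef_pos: [0.4955, 0.0301, 0.2205]
tool_rot: [0.551, -0.551, 0.443, -0.443]
contact_force: [-0.0, 0.1, -2.6]
gripper_width: 0.69
linear [-0.      0.0005 -0.0005] dr [-1.000e-02  1.005e+01 -1.000e-02] | t 5.05 p [0.4955 0.0301 0.2205] F [-0.   0.1 -2.6] w 0.69
```

```bash
python3 -m crank '[{"linear":[0,0,0],"dr":[0,10,0],"hand":-1},{"linear":[0,0,0],"dr":[0,10,0],"hand":-1},{"linear":[0,0,0],"dr":[0,10,0],"hand":-1},{"linear":[0,0,0],"dr":[0,10,0],"hand":-1}]'
python3 - <<'E'
from h import *
c=cam("wrist");im=bot.read_camera("wrist");cv2.imwrite("pics/w2.png",im)
go([.495,.03,.22],2.4)
np.savez("pics/w2.npz",K=c[0],R=c[1],t=c[2])
for k,z in dict(stop_face=.042,platen_face=.0715,gauge=.1065,wheel_hub=.17,crank_grip=.195,press=0).items():
    for d in bot.place_of("wrist",k)[:1]: print(k,round(d["score"],2),np.round(d["xy"]),ray(c,d["xy"],z).round(4))
E
```

```text
t: 5.38
eef_pos: [0.4956, 0.0303, 0.2205]
tool_rot: [0.513, -0.513, 0.487, -0.487]
contact_force: [-0.1, 0.3, -2.2]
gripper_width: 0.687
linear [ 0.0002  0.0005 -0.0006] dr [-0.01  0.55 -0.  ] | t 5.43 p [0.4956 0.0303 0.2205] F [-1.2  0.5 -3. ] w 0.691
platen_face 0.25 [454. 336.] [ 0.7168 -0.1366  0.0715]
```

View pics/w2.png

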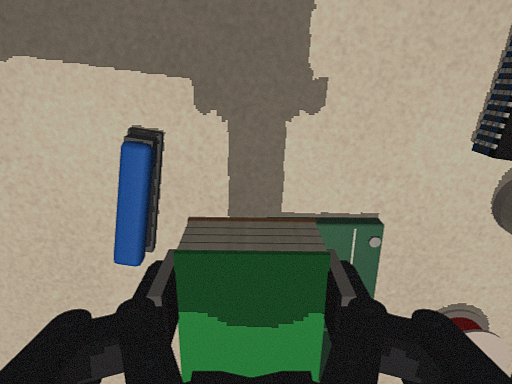

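The wrist view shows only the press's front-right corner (382,220) and its right line (355,250), with the held block covering the rest. I'll shift sideways for a clear view of the bed.

```bash
python3 -m crank '[{"linear":[0.03,-0.01,-0.015],"dr":[0,0,0],"hand":-1},{"linear":[0.06,-0.03,-0.035],"dr":[0,0,0],"hand":-1},{"linear":[0.1,-0.04,-0.055],"dr":[0,0,0],"hand":-1},{"linear":[0.11,-0.05,-0.06],"dr":[0,0,0],"hand":-1},{"linear":[0.11,-0.05,-0.06],"dr":[0,0,0],"hand":-1},{"linear":[0.11,-0.05,-0.06],"dr":[0,0,0],"hand":-1}]'
python3 - <<'E'
from h import *
go([.435,-.08,.27],2.4)
c=cam("wrist");im=bot.read_camera("wrist");cv2.imwrite("pics/w3.png",im)
np.savez("pics/w3.npz",K=c[0],R=c[1],t=c[2])
for k,z in dict(stop_face=.042,platen_face=.0715,gauge=.1065,wheel_hub=.17,crank_grip=.195,press=0).items():
    for d in bot.place_of("wrist",k)[:1]: print(k,round(d["score"],2),np.round(d["xy"]),ray(c,d["xy"],z).round(4))
E
```

```text
t: 6.23
eef_pos: [0.4411, -0.0834, 0.2712]
tool_rot: [0.512, -0.511, 0.488, -0.488]
contact_force: [-0.1, -0.1, -2.5]
gripper_width: 0.689
linear [-0.0037  0.0012 -0.0059] dr [-0.12  0.3  -0.06] | t 6.23 p [ 0.4411 -0.0834  0.2712] F [-0.1 -0.1 -2.5] w 0.689
platen_face 0.73 [371. 293.] [ 0.5893 -0.2369  0.0715]
gauge 0.68 [468. 312.] [ 0.6823 -0.2324  0.1065]
press 0.73 [352. 258.] [ 0.587  -0.2319 -0.    ]
```

View pics/w3.png

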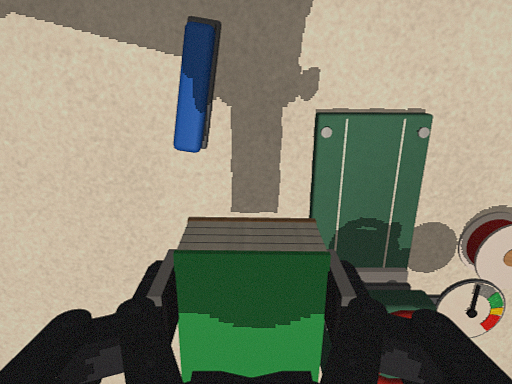

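The bed is clearly visible: front edge at row ~114 (cols 317–432), white lines from (347,120) to (336,250) and (405,120) to (386,265), gauge at (472,313) with the needle slack. I'll fit the lines.

```bash
python3 - <<'E'
from h import *
im=cv2.imread("pics/w3.png").astype(int);d=np.load("pics/w3.npz");c=(d["K"],d["R"],d["t"])
g=im.min(2)
def line(c0,c1,r0,r1):
    P=[]
    for r in range(r0,r1):
        a=int(np.interp(r,[r0,r1],[c0,c1]));w=g[r,a-7:a+8].astype(float);w=np.clip(w-np.median(w)-15,0,None)
        if w.sum()>20:P.append(ray(c,(a-7+(w*np.arange(15)).sum()/w.sum(),r),.022)[:2])
    P=np.array(P,np.float32);vx,vy,x,y=cv2.fitLine(P,cv2.DIST_HUBER,0,.001,.001).ravel()
    if vy>0:vx,vy=-vx,-vy
    print(len(P),"yaw",np.degrees(np.arctan2(vy,vx)),"x at y=-.15",x+vx/vy*(-.15-y),"ends",P[0],P[-1]);return
line(347,339,125,215);line(404,388,125,225)
b=im[:,:,2]
for col in(340,360,375,390,415):
    k=im[100:130,col];s=np.argmin(np.diff(k[:,2]));print(col,100+s,k[s-3:s+6,2],ray(c,(col,100.5+s),.022).round(4))
for row in(150,190):
    for a,bb in((305,325),(412,440)): 
        k=im[row,a:bb,2];s=np.argmax(abs(np.diff(k)));print(row,a+s,ray(c,(a+s+.5,row),.022).round(4))
# block bottom edge seen in hand: sharp check
print([proj(c,ray(c,p,.27)) is not None for p in[(188,218)]], rot(bot.get_obs()["tool_rot"]).as_matrix().round(3).tolist())
E
```

```text
90 yaw -87.41237 x at y=-.15 0.5520679 ends [ 0.547588   -0.05111141] [ 0.55254847 -0.15967572]
100 yaw -87.37586 x at y=-.15 0.61725914 ends [ 0.6127498  -0.04801637] [ 0.6181075  -0.17007512]
340 107 [211 211 209 219 123 114 120 132  62] [ 0.5381 -0.0323  0.022 ]
360 108 [211 207 208 222 132 116 137  71  19] [ 0.5604 -0.0323  0.022 ]
375 107 [206 207 206 221 128 114 119 128  67] [ 0.5769 -0.0304  0.022 ]
390 108 [205 206 210 223 128 119 124  83  28] [ 0.5938 -0.0307  0.022 ]
415 107 [211 205 209 217 126 110 125 132  84] [ 0.6213 -0.0283  0.022 ]
150 312 [ 0.5126 -0.0815  0.022 ]
150 426 [ 0.6443 -0.0752  0.022 ]
190 310 [ 0.5154 -0.1302  0.022 ]
190 419 [ 0.6463 -0.124   0.022 ]
[True] [[0.051, -0.001, 0.999], [-0.999, -0.0, 0.051], [0.0, -1.0, -0.001]]
```

```bash
cat >> h.py <<'E'
O=np.array([.588,-.237]);YAW=-87.4;ex=np.array([np.cos(np.radians(YAW)),np.sin(np.radians(YAW))]);ey=np.array([-ex[1],ex[0]])
def W(px,py,z): p=O+px*ex+py*ey;return [p[0],p[1],z]
def P(w): v=np.array(w[:2])-O;return np.round([v@ex,v@ey],4)
E
python3 -c "
from h import *
go(W(-.2,0,.27),2.6);go(W(-.2,0,.27),2.6)"
```

```text
linear [-3.760e-02 -1.000e-04  1.399e-01] dr [0.06 0.32 0.02] | t 6.58 p [ 0.4411 -0.0819  0.2701] F [ 0.6  0.2 -1.9] w 0.689
linear [-3.760e-02 -1.000e-04  1.399e-01] dr [0.06 0.32 0.02] | t 6.58 p [ 0.4411 -0.0819  0.2701] F [ 0.6  0.2 -1.9] w 0.689
```

```bash
python3 -m crank '[{"linear":[-0.01,0,0.037],"dr":[0,0.3,0],"hand":-1},{"linear":[-0.02,0,0.075],"dr":[0,0.3,0],"hand":-1},{"linear":[-0.03,0,0.112],"dr":[0,0.3,0],"hand":-1},{"linear":[-0.038,0,0.14],"dr":[0,0.3,0],"hand":-1},{"linear":[-0.038,0.04,0.14],"dr":[0,0.3,0],"hand":-1},{"linear":[-0.038,0.08,0.14],"dr":[0,0.3,0],"hand":-1},{"linear":[-0.038,0.12,0.14],"dr":[0,0.3,0],"hand":-1},{"linear":[-0.038,0.16,0.14],"dr":[0,0.3,0],"hand":-1},{"linear":[-0.038,0.2,0.14],"dr":[0,0.3,0],"hand":-1},{"linear":[-0.038,0.2,0.14],"dr":[0,0.3,0],"hand":-1}]'
python3 - <<'E'
from h import *
go(W(-.2,0,.0305),2.6)
c=cam("wrist");im=bot.read_camera("wrist");cv2.imwrite("pics/w4.png",im)
go(W(-.2,0,.0305),2.6)
E
```

```text
t: 7.42
eef_pos: [0.5732, -0.0364, 0.0626]
tool_rot: [-0.508, 0.515, -0.492, 0.485]
contact_force: [-1.8, 0.2, -2.6]
gripper_width: 0.691
linear [0.001  0.032  0.0062] dr [0.82 0.03 0.01] | t 7.42 p [ 0.5732 -0.0364  0.0626] F [-1.8  0.2 -2.6] w 0.691
linear [0.0003 0.0359 0.0038] dr [ 0.56 -0.01  0.01] | t 7.47 p [ 0.5755 -0.037   0.0665] F [ 0.5  0.  -2.4] w 0.691
```

View pics/w4.png

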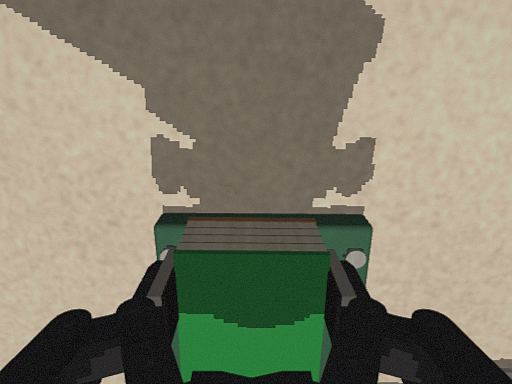

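The block is over the bed, about 5–7 mm to the left of centre (block centre col 251, bed centre col 264), which agrees with the pose readout. I'll shift +5 mm, lower to near contact and re-check.

```bash
python3 -m crank '[{"linear":[0,0.012,0.005],"dr":[0,0,0],"hand":-1},{"linear":[0,0.024,0.005],"dr":[0,0,0],"hand":-1},{"linear":[0,0.028,0.005],"dr":[0,0,0],"hand":-1},{"linear":[0,0.028,0.005],"dr":[0,0,0],"hand":-1},{"linear":[0,0.028,0.005],"dr":[0,0,0],"hand":-1}]'
python3 - <<'E'
from h import *
L=[]
for i in range(4):
    bot.read_camera("wrist");o=bot.get_obs();L.append(o["eef_pos"])
    go(W(-.2,0,.0305),2.6)
im=bot.read_camera("wrist");cv2.imwrite("pics/w5.png",im)
print(np.mean(L,0),P(np.mean(L,0)))
g=im[:,:,2].astype(int)
for r in(225,232,240): print(r,g[r,150:200:2],g[r,305:380:2])
E
```

```text
t: 7.88
eef_pos: [0.5845, -0.0376, 0.0433]
tool_rot: [0.511, -0.511, 0.489, -0.489]
contact_force: [0.3, -0.3, -1.5]
gripper_width: 0.69
linear [-0.0006  0.013  -0.0057] dr [-0.09 -0.08 -0.01] | t 7.93 p [ 0.5846 -0.0376  0.0435] F [-0.2 -0.6 -1.6] w 0.693
linear [-0.0006  0.013  -0.0057] dr [-0.09 -0.08 -0.01] | t 7.98 p [ 0.5846 -0.0376  0.0435] F [-0.   0.3 -2.5] w 0.689
linear [-0.0006  0.0129 -0.0056] dr [-0.09 -0.08 -0.01] | t 8.03 p [ 0.5845 -0.0376  0.0434] F [ 0.6  0.2 -2.3] w 0.691
linear [-0.0006  0.0128 -0.0055] dr [-0.07 -0.07 -0.01] | t 8.08 p [ 0.5844 -0.0376  0.0433] F [ 0.1  0.2 -2.8] w 0.689
[ 0.58453805 -0.0375848   0.0434401 ] [-0.1994  0.0056]
225 [31 28 22 23  9 27 23 24 30 25  8 29 21 30 27 21 18 16 74 94 93 90 92 94
 96] [ 95  94  87  90  95  91  19  23  27  29  18  30  13  21  26  14  28  28
  18  24  27  28  29  10 155 207 208 203 203 203 208 206 206 203 199 193
 194 200]
232 [22 38 17 26 28 28 28 26 38 26 31 35 28 24 26 27 14 99 95 88 89 93 94 92
 93] [ 97  98  86  91  91  94 100  48  20  23  25  16  25  36  31  28  18  32
  32  33  30  21  30  30  32  27  91 208 197 195 197 199 205 204 204 206
 203 203]
240 [48 51 45 51 56 52 58 49 47 50 48 50 60 39 34 70 98 95 94 90 94 98 97 90
 97] [ 99  94  93  96  96  98  96  95 100  49  48  55  47  34  49  52  54  47
  53  53  57  48  53  54  45  54  52  49  28 208 203 202 204 204 205 204
 202 202]
```

```bash
python3 -c "
import cv2
im=cv2.imread('pics/w5.png')[180:320,110:410];cv2.imwrite('pics/w5c.png',cv2.resize(im,None,fx=2.5,fy=2.5,interpolation=cv2.INTER_CUBIC))"
```

```text
(no output)
```

View pics/w5c.png

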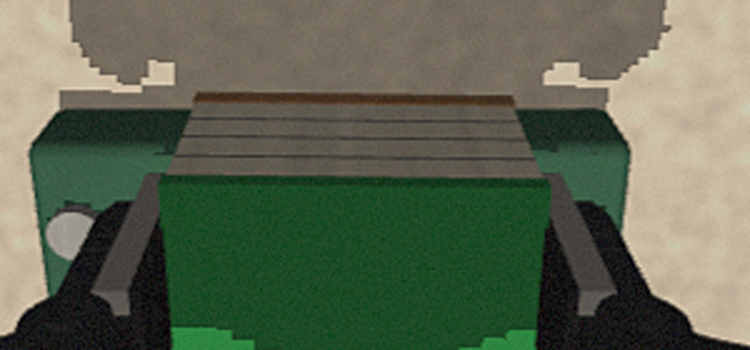

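```bash
python3 -m crank '[{"linear":[0,0,-0.0056],"dr":[0,0,0],"hand":-1},{"linear":[0,0.01,-0.0056],"dr":[0,0,0],"hand":-1},{"linear":[0,0.013,-0.0056],"dr":[0,0,0],"hand":-1},{"linear":[0,0.015,-0.0056],"dr":[0,0,0],"hand":-1},{"linear":[0,0.015,-0.0056],"dr":[0,0,0],"hand":-1},{"linear":[0,0.015,-0.0056],"dr":[0,0,0],"hand":-1}]'
python3 -c "
from h import *
bot.read_camera('wrist')
go(W(-.2,0,.0305),2.6)"
```

```text
t: 8.63
eef_pos: [0.578, -0.0378, 0.0304]
tool_rot: [0.511, -0.51, 0.49, -0.488]
contact_force: [-13.9, 2.9, 37.0]
gripper_width: 0.69
linear [-0.0006 -0.0001  0.001 ] dr [ 0.03 -0.1  -0.13] | t 8.68 p [ 0.5779 -0.0378  0.0304] F [-14.2   2.4  37.9] w 0.69
```

```bash
python3 -m crank '[{"linear":[0,-0.0018,0.0006],"dr":[0,0,0],"hand":-1},{"linear":[0.01,-0.0018,0.0006],"dr":[0,0,0],"hand":-1},{"linear":[0.03,-0.0018,0.0006],"dr":[0,0,0],"hand":-1},{"linear":[0.05,-0.0018,0.0006],"dr":[0,0,0],"hand":-1},{"linear":[0.065,-0.0018,0.0006],"dr":[0,0,0],"hand":-1},{"linear":[0.075,-0.0018,0.0006],"dr":[0,0,0],"hand":-1},{"linear":[0.085,-0.0018,0.0006],"dr":[0,0,0],"hand":-1},{"linear":[0.09,-0.0018,0.0006],"dr":[0,0,0],"hand":-1},{"linear":[0.09,-0.0018,0.0006],"dr":[0,0,0],"hand":-1}]'
python3 - <<'E'
from h import *
im=bot.read_camera('wrist');go(W(-.09,0,.0305),2.6);print(P(bot.get_obs()["eef_pos"]))
s=bot.read_camera("scene");cv2.imwrite("pics/v6.png",np.hstack([cv2.resize(s[170:290,20:230],None,fx=2,fy=2,interpolation=2)[:, :], cv2.resize(im,(320,240))]))
E
```

```text
t: 9.43
eef_pos: [0.5848, -0.1262, 0.0305]
tool_rot: [0.512, -0.51, 0.489, -0.489]
contact_force: [-0.1, 6.1, 11.5]
gripper_width: 0.694
linear [ 0.0209 -0.     -0.0019] dr [-0.18 -0.02 -0.13] | t 9.48 p [ 0.5848 -0.1262  0.0305] F [ 0.5  5.3 11.8] w 0.69
[-0.1109  0.0019]
```

View pics/v6.png

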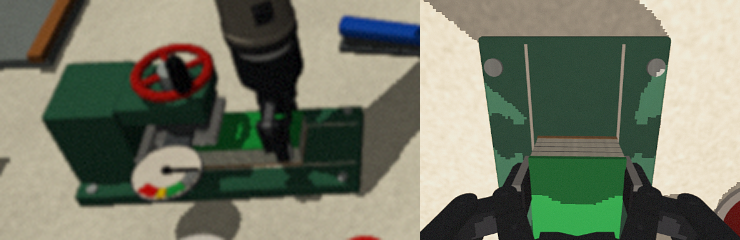

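The block lies between the lines, about 20 mm short of home, and the gripper is clear of the wheel. I'll advance to contact.

```bash
python3 -m crank '[{"linear":[0.006,-0.0005,-0.001],"dr":[0,0,0],"hand":-1},{"linear":[0.011,-0.0005,-0.0015],"dr":[0,0,0],"hand":-1},{"linear":[0.015,-0.0005,-0.0015],"dr":[0,0,0],"hand":-1},{"linear":[0.017,-0.0005,-0.0015],"dr":[0,0,0],"hand":-1},{"linear":[0.018,-0.0005,-0.0015],"dr":[0,0,0],"hand":-1}]'
python3 -c "
from h import *
bot.read_camera('wrist');go(W(-.09,0,.0305),2.6)"
```

```text
t: 9.95
eef_pos: [0.5837, -0.1427, 0.0305]
tool_rot: [0.513, -0.51, 0.489, -0.488]
contact_force: [-1.5, 9.0, 11.9]
gripper_width: 0.69
linear [ 0.0044  0.     -0.    ] dr [-0.11  0.05 -0.22] | t 10.0 p [ 0.5838 -0.1427  0.0305] F [-0.3  8.4 11.1] w 0.694
```

```bash
python3 -m crank '[{"linear":[0.0015,0,0],"dr":[0,0,0],"hand":-1},{"linear":[0.003,0,0],"dr":[0,0,0],"hand":-1},{"linear":[0.0045,0,0],"dr":[0,0,0],"hand":-1}]'
python3 -m crank '[{"linear":[0.001,0,0],"dr":[0,0,0],"hand":-1},{"linear":[0.002,0,0],"dr":[0,0,0],"hand":-1}]'
```

```text
t: 10.25
eef_pos: [0.5839, -0.1449, 0.0305]
tool_rot: [0.514, -0.51, 0.489, -0.487]
contact_force: [-2.3, 16.6, 15.1]
gripper_width: 0.692
t: 10.42
eef_pos: [0.5839, -0.1449, 0.0305]
tool_rot: [0.514, -0.51, 0.49, -0.486]
contact_force: [-3.9, 19.6, 17.8]
gripper_width: 0.692
```

It has met the stop: the position is stuck and the force is up to 20 N. Next I release, back off, and push the end square with shut fingers.

```bash
python3 -m crank '[{"linear":[-0.002,-0.001,0],"dr":[0,0,0],"hand":0.9},{"linear":[-0.002,-0.001,0],"dr":[0,0,0],"hand":0.9},{"linear":[-0.002,-0.001,0],"dr":[0,0,0],"hand":0.9},{"linear":[-0.002,-0.001,0],"dr":[0,0,0],"hand":0.9},{"linear":[-0.002,-0.03,0],"dr":[0,0,0],"hand":0.9},{"linear":[-0.002,-0.06,0],"dr":[0,0,0],"hand":0.9},{"linear":[-0.04,-0.06,0],"dr":[0,0,0],"hand":0},{"linear":[-0.06,-0.06,0],"dr":[0,0,0],"hand":-1},{"linear":[-0.06,-0.06,0],"dr":[0,0,0],"hand":-1},{"linear":[-0.06,-0.06,0],"dr":[0,0,0],"hand":-1}]'
python3 -m crank '[{"linear":[0,0,0],"dr":[0,0,0],"hand":-1},{"linear":[0,0,0],"dr":[0,0,0],"hand":-1},{"linear":[0,0,0],"dr":[0,0,0],"hand":-1},{"linear":[0,0,0],"dr":[0,0,0],"hand":-1}]'
python3 - <<'E'
from h import *
im=bot.read_camera('wrist');c=cam("wrist");cv2.imwrite("pics/w7.png",im);np.savez("pics/w7.npz",K=c[0],R=c[1],t=c[2])
go(W(-.13,0,.045),2.6);print(P(bot.get_obs()["eef_pos"]))
h=cv2.cvtColor(im,cv2.COLOR_BGR2HSV)
for k in("stop_face","green_block","platen_face","crank_grip"):
    for d in bot.place_of("wrist",k)[:1]: print(k,d["score"],d["xy"])
E
```

```text
t: 11.25
eef_pos: [0.5799, -0.0912, 0.0896]
tool_rot: [-0.511, 0.511, -0.488, 0.488]
contact_force: [-0.8, 0.0, -0.6]
gripper_width: 0.397
t: 11.58
eef_pos: [0.5797, -0.0935, 0.0897]
tool_rot: [-0.51, 0.511, -0.489, 0.489]
contact_force: [-0.6, 0.4, 0.1]
gripper_width: 0.001
linear [0.014  0.0447 0.0018] dr [ 0.01 -0.15  0.02] | t 11.63 p [ 0.5798 -0.0933  0.0897] F [-0.4  0.1 -0.8] w -0.002
[-0.144  -0.0017]
green_block 0.9 [250.9, 346.5]
```

View pics/w7.png

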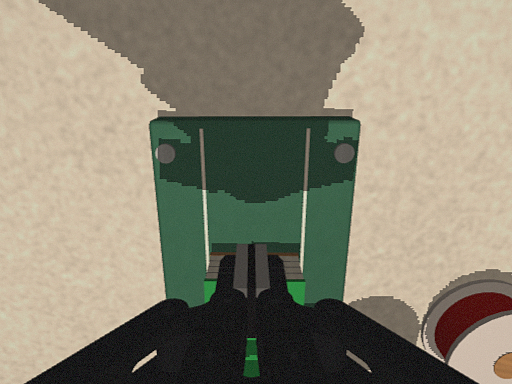

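The block's rear end at row ~255 is centred between the lines. Now the seating push.

```bash
python3 -m crank '[{"linear":[0,0.03,0.0018],"dr":[0,0,0],"hand":-1},{"linear":[0,0.052,0.0018],"dr":[0,0,0],"hand":-1},{"linear":[0.008,0.052,0.0018],"dr":[0,0,0],"hand":-1},{"linear":[0.014,0.052,0.0018],"dr":[0,0,0],"hand":-1},{"linear":[0.018,0.052,0.0018],"dr":[0,0,0],"hand":-1},{"linear":[0.02,0.052,0.0018],"dr":[0,0,0],"hand":-1},{"linear":[0.022,0.052,0.0018],"dr":[0,0,0],"hand":-1}]'
python3 -m crank '[{"linear":[0.0015,0,0],"dr":[0,0,0],"hand":-1},{"linear":[0.003,0,0],"dr":[0,0,0],"hand":-1}]'
python3 -m crank '[{"linear":[0.0015,0,0],"dr":[0,0,0],"hand":-1},{"linear":[0.003,0,0],"dr":[0,0,0],"hand":-1}]'
```

```text
t: 12.42
eef_pos: [0.5835, -0.1152, 0.0392]
tool_rot: [0.511, -0.51, 0.488, -0.49]
contact_force: [0.4, -0.7, -0.1]
gripper_width: -0.0
t: 12.58
eef_pos: [0.5834, -0.1156, 0.0387]
tool_rot: [0.512, -0.51, 0.489, -0.488]
contact_force: [-0.3, 7.6, 5.2]
gripper_width: -0.0
t: 12.75
eef_pos: [0.5834, -0.1156, 0.0386]
tool_rot: [0.513, -0.51, 0.49, -0.487]
contact_force: [-3.3, 13.4, 10.8]
gripper_width: 0.001
```

The block won't move at 13 N, so it is home. Next I raise and go over the handle with the gripper open.

```bash
python3 -m crank '[{"linear":[-0.01,0,0],"dr":[0,0,0],"hand":-1},{"linear":[-0.02,-0.03,0],"dr":[0,0,0],"hand":-1},{"linear":[-0.02,-0.07,0],"dr":[0,0,0],"hand":-1},{"linear":[-0.02,-0.11,0],"dr":[0,0,0],"hand":1},{"linear":[-0.02,-0.15,0],"dr":[0,0,0],"hand":1},{"linear":[-0.02,-0.19,0],"dr":[0,0,0],"hand":1},{"linear":[-0.02,-0.23,0],"dr":[0,0,0],"hand":1},{"linear":[-0.02,-0.24,0],"dr":[0,0,0],"hand":1},{"linear":[-0.02,-0.24,0],"dr":[0,0,0],"hand":1}]'
python3 -c "
from h import *
bot.read_camera('wrist');go(W(-.0235,.033,.265),2.6)"
```

```text
t: 13.5
eef_pos: [0.5841, -0.1008, 0.2821]
tool_rot: [0.513, -0.509, 0.487, -0.491]
contact_force: [0.1, -0.1, -0.7]
gripper_width: 0.847
linear [0.1133 0.0145 0.0321] dr [-0.21 -0.06  0.  ] | t 13.55 p [ 0.5828 -0.1003  0.2793] F [ 0.1  0.3 -0.6] w 0.927
```

```bash
python3 -m crank '[{"linear":[0.04,0,0.01],"dr":[0,0,0],"hand":1},{"linear":[0.08,0,0.022],"dr":[0,0,0],"hand":1},{"linear":[0.108,0,0.032],"dr":[0,0,0],"hand":1},{"linear":[0.108,0,0.032],"dr":[0,0,0],"hand":1},{"linear":[0.108,0,0.032],"dr":[0,0,0],"hand":1},{"linear":[0.108,0,0.032],"dr":[0,0,0],"hand":1}]'
python3 - <<'E'
from h import *
bot.read_camera('scene');im=bot.read_camera('wrist');c=cam("wrist");cv2.imwrite("pics/w8.png",im);np.savez("pics/w8.npz",K=c[0],R=c[1],t=c[2])
go(W(-.0235,.033,.18),2.6);print(P(bot.get_obs()["eef_pos"]))
for k,z in dict(crank_grip=.195,wheel_hub=.17,gauge=.1).items():
    for d in bot.place_of("wrist",k)[:1]:
        w=ray(c,d["xy"],z);print(k,d["score"],d["xy"],w.round(4),P(w))
E
```

```text
t: 14.05
eef_pos: [0.618, -0.2059, 0.2757]
tool_rot: [-0.51, 0.511, -0.49, 0.488]
contact_force: [-0.5, -0.6, 0.3]
gripper_width: 1.0
linear [0.0073 0.0966 0.0013] dr [ 0.1   0.04 -0.08] | t 14.15 p [ 0.6184 -0.2049  0.2766] F [-0.6 -0.   0.9] w 1.0
[-0.0307  0.0319]
crank_grip 0.69 [252.5, 210.2] [ 0.6197 -0.213   0.195 ] [-0.0226  0.0327]
wheel_hub 0.74 [376.2, 146.1] [ 0.7082 -0.1684  0.17  ] [-0.0631  0.1232]
```

View pics/w8.png

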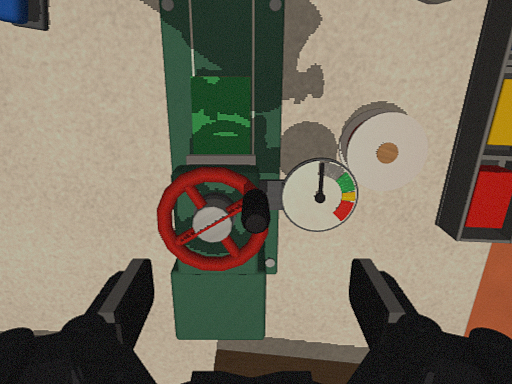

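The view shows the wheel hub at (212,224), the handle at (256,211) and the gauge at (320,197) with the needle slack. The block is square between the lines under the platen. I'll locate the wheel axis from the red rim.

```bash
python3 - <<'E'
from h import *
im=cv2.imread("pics/w8.png");d=np.load("pics/w8.npz");c=(d["K"],d["R"],d["t"])
h=cv2.cvtColor(im,cv2.COLOR_BGR2HSV);m=cv2.inRange(h,(0,150,60),(8,255,255))|cv2.inRange(h,(172,150,60),(180,255,255))
m[:160]=0;m[280:]=0;m[:,:150]=0;m[:,246:]=0
Q=np.array([ray(c,p[0],.164)[:2] for p in cv2.findNonZero(m)],np.float32)
hull=cv2.convexHull(Q)[:,0]
from scipy.optimize import least_squares
# outer rim: use hull pts left of cut
e=cv2.fitEllipse(hull);cut=hull[hull[:,0]<hull[:,0].max()-.004]
s=least_squares(lambda v:np.hypot(*(cut-v[:2]).T)-v[2],[.588,-.237,.046],loss="soft_l1",f_scale=.001);print("rim",s.x.round(4),P(s.x[:2]))
w=ray(c,(212,224),.17);print("hub",w.round(4),P(w))
for z in(.164,.168,.195,.214):
    print(z,proj(c,[.588,-.237,z]).round(1),proj(c,[.6197,-.213,z]).round(1))
g=h[:,:,2];
E
```

```text
rim [ 0.589  -0.2366  0.0455] [-0.0004  0.001 ]
hub [ 0.5888 -0.2364  0.17  ] [-0.0006  0.0008]
0.164 [211.8 221.6] [252.5 195.4]
0.168 [211.3 223.6] [252.5 197.1]
0.195 [207.1 239.1] [252.5 210.3]
0.214 [203.7 252.1] [252.6 221.3]
```

```bash
python3 -m crank '[{"linear":[0.0076,0.03,0.0022],"dr":[0,0,0],"hand":1},{"linear":[0.0076,0.065,0.0022],"dr":[0,0,0],"hand":1},{"linear":[0.0076,0.09,0.0022],"dr":[0,0,0],"hand":1},{"linear":[0.0076,0.095,0.0022],"dr":[0,0,0],"hand":1},{"linear":[0.0076,0.095,0.0022],"dr":[0,0,0],"hand":-1},{"linear":[0.0076,0.095,0.0022],"dr":[0,0,0],"hand":-1},{"linear":[0.0076,0.095,0.0022],"dr":[0,0,0],"hand":-1},{"linear":[0.0076,0.095,0.0022],"dr":[0,0,0],"hand":-1},{"linear":[0.0076,0.095,0.0022],"dr":[0,0,0],"hand":-1},{"linear":[0.0076,0.095,0.0022],"dr":[0,0,0],"hand":-1}]' 40
python3 -m crank '[{"linear":[0,0,0],"dr":[0,0,0],"hand":-1},{"linear":[0,0,0],"dr":[0,0,0],"hand":-1},{"linear":[0,0,0],"dr":[0,0,0],"hand":-1},{"linear":[0,0,0],"dr":[0,0,0],"hand":-1},{"linear":[0,0,0],"dr":[0,0,0],"hand":-1}]'
cat >> h.py <<'E'
C=np.array([.589,-.2365])
def circ(angs,rad=.04):  # tool-axis shifts to follow the handle circle through world angles (deg)
    bot.read_camera("wrist");o=bot.get_obs();A=rot(o["tool_rot"]);p=np.array(o["eef_pos"]);v=p[:2]-C
    print("now r",np.hypot(*v).round(4),"ang",np.degrees(np.arctan2(v[1],v[0])).round(1),"z",p[2].round(4),"t",round(o["t"],2),"F",np.round(o["contact_force"],1),"w",round(o["gripper_width"],3))
    for a in angs:
        a=np.radians(a);d=np.array([C[0]+rad*np.cos(a)-p[0],C[1]+rad*np.sin(a)-p[1],0]);l=A.inv().apply(d);print(np.round([l[0],l[2]],3).tolist(),end=" ")
    print()
E
python3 -c "
from h import *
circ(range(25,-120,-15))"
```

```text
t: 15.13
eef_pos: [0.6214, -0.2145, 0.1844]
tool_rot: [0.511, -0.511, 0.489, -0.489]
contact_force: [-2.8, 2.1, 2.8]
gripper_width: 0.219
t: 15.55
eef_pos: [0.6214, -0.2145, 0.1844]
tool_rot: [0.511, -0.511, 0.489, -0.489]
contact_force: [-3.7, 1.0, 6.3]
gripper_width: 0.213
now r 0.0392 ang 34.1 z 0.1844 t 15.6 F [-3.6  1.   5.8] w 0.213
[0.005, 0.004] [0.015, 0.006] [0.026, 0.006] [0.036, 0.004] [0.045, -0.002] [0.052, -0.009] [0.057, -0.018] [0.06, -0.028] [0.06, -0.039] [0.057, -0.049]
```

```bash
python3 -m crank '[{"linear":[0.005,0,0.004],"dr":[0,0,0],"hand":-1},{"linear":[0.015,0,0.006],"dr":[0,0,0],"hand":-1},{"linear":[0.026,0,0.006],"dr":[0,0,0],"hand":-1},{"linear":[0.036,0,0.004],"dr":[0,0,0],"hand":-1},{"linear":[0.045,0,-0.002],"dr":[0,0,0],"hand":-1}]'
python3 -c "
from h import *
circ(range(-50,-195,-15))"
```

```text
t: 16.02
eef_pos: [0.623, -0.257, 0.1844]
tool_rot: [0.513, -0.51, 0.489, -0.488]
contact_force: [0.7, 7.0, 6.0]
gripper_width: 0.216
now r 0.0398 ang -35.9 z 0.1844 t 16.07 F [-0.2  3.8  3.7] w 0.219
[0.007, -0.007] [0.012, -0.016] [0.015, -0.026] [0.015, -0.036] [0.012, -0.046] [0.007, -0.056] [-0.0, -0.063] [-0.009, -0.068] [-0.019, -0.071] [-0.03, -0.071]
```

```bash
python3 -m crank '[{"linear":[0.007,0,-0.007],"dr":[0,0,0],"hand":-1},{"linear":[0.012,0,-0.016],"dr":[0,0,0],"hand":-1},{"linear":[0.015,0,-0.026],"dr":[0,0,0],"hand":-1},{"linear":[0.015,0,-0.036],"dr":[0,0,0],"hand":-1},{"linear":[0.012,0,-0.046],"dr":[0,0,0],"hand":-1},{"linear":[0.007,0,-0.056],"dr":[0,0,0],"hand":-1},{"linear":[0,0,-0.063],"dr":[0,0,0],"hand":-1},{"linear":[-0.009,0,-0.068],"dr":[0,0,0],"hand":-1},{"linear":[-0.019,0,-0.071],"dr":[0,0,0],"hand":-1},{"linear":[-0.03,0,-0.071],"dr":[0,0,0],"hand":-1}]'
python3 -c "
from h import *
circ(range(-200,-345,-15))"
```

```text
t: 16.9
eef_pos: [0.5483, -0.2361, 0.1845]
tool_rot: [-0.509, 0.511, -0.488, 0.491]
contact_force: [-1.7, -8.0, 3.3]
gripper_width: 0.214
now r 0.0405 ang 174.9 z 0.1843 t 16.95 F [-7.2 -3.1 10.9] w 0.221
[-0.01, 0.003] [-0.019, 0.008] [-0.026, 0.016] [-0.032, 0.025] [-0.034, 0.035] [-0.034, 0.045] [-0.032, 0.055] [-0.026, 0.065] [-0.019, 0.072] [-0.01, 0.077]
```

```bash
python3 -m crank '[{"linear":[-0.01,0,0.003],"dr":[0,0,0],"hand":-1},{"linear":[-0.019,0,0.008],"dr":[0,0,0],"hand":-1},{"linear":[-0.026,0,0.016],"dr":[0,0,0],"hand":-1},{"linear":[-0.032,0,0.025],"dr":[0,0,0],"hand":-1}]'
python3 - <<'E'
from h import *
circ(range(-260,-405,-15))
im=bot.read_camera("wrist");s=bot.read_camera("scene")
cv2.imwrite("pics/v9.png",np.hstack([cv2.resize(im,(480,360)),cv2.resize(s[225:285,75:128],(318,360),interpolation=2)]))
E
```

```text
t: 17.28
eef_pos: [0.5711, -0.2007, 0.1844]
tool_rot: [-0.51, 0.511, -0.49, 0.489]
contact_force: [-5.8, -5.6, 8.6]
gripper_width: 0.219
now r 0.0398 ang 112.2 z 0.1844 t 17.33 F [-3.2 -2.5  6. ] w 0.214
[-0.002, 0.008] [-0.002, 0.019] [0.001, 0.029] [0.006, 0.038] [0.013, 0.045] [0.022, 0.05] [0.032, 0.053] [0.043, 0.053] [0.053, 0.05] [0.062, 0.045]
```

View pics/v9.png

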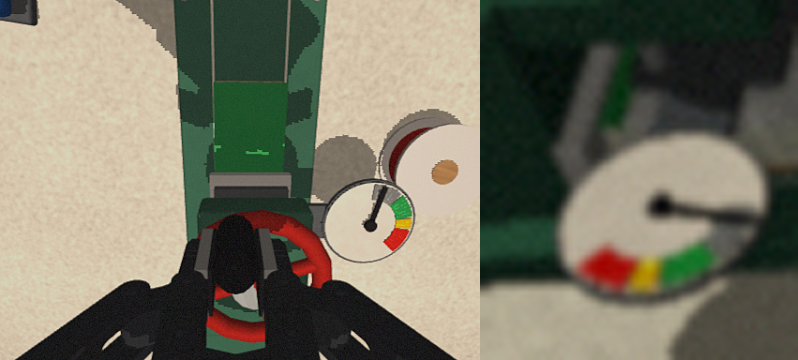

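The needle tip is at (383,188) with its pivot at (371,225), so about 0.32 rad: still grey, with the block met. About 1.05 rad of wheel remains, so I'll go 50° and check.

```bash
python3 -m crank '[{"linear":[-0.002,0,0.008],"dr":[0,0,0],"hand":-1},{"linear":[-0.002,0,0.019],"dr":[0,0,0],"hand":-1},{"linear":[0.001,0,0.029],"dr":[0,0,0],"hand":-1},{"linear":[0.004,0,0.034],"dr":[0,0,0],"hand":-1},{"linear":[0.004,0,0.034],"dr":[0,0,0],"hand":-1}]'
python3 - <<'E'
from h import *
circ([58,54,50,46,42])
im=bot.read_camera("wrist");c=cam("wrist")
G=C+.097*ey; pg=proj(c,[*G,.092]);print(pg)
x,y=pg.round().astype(int);k=im[max(0,y-45):y+45,x-45:x+45];cv2.imwrite("pics/v10.png",cv2.resize(k,None,fx=5,fy=5,interpolation=2))
E
```

```text
t: 17.85
eef_pos: [0.6073, -0.2018, 0.1844]
tool_rot: [0.511, -0.511, 0.489, -0.489]
contact_force: [-3.7, 2.1, 8.8]
gripper_width: 0.216
now r 0.0392 ang 62.2 z 0.1844 t 17.9 F [-3.7  1.7  8.1] w 0.214
[0.001, 0.003] [0.003, 0.005] [0.004, 0.007] [0.006, 0.009] [0.008, 0.011] 
[353.08501054 236.26883188]
```

View pics/v10.png

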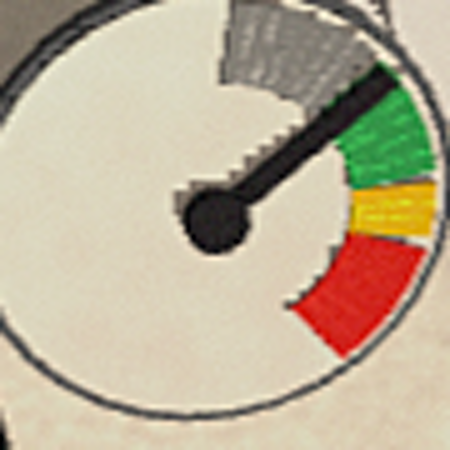

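The needle stands just inside green, about 0.85 rad. I'll go roughly 17° further for mid-green.

```bash
python3 -m crank '[{"linear":[0.003,0,0.005],"dr":[0,0,0],"hand":-1},{"linear":[0.007,0,0.01],"dr":[0,0,0],"hand":-1},{"linear":[0.007,0,0.01],"dr":[0,0,0],"hand":-1},{"linear":[0.007,0,0.01],"dr":[0,0,0],"hand":-1}]'
python3 - <<'E'
from h import *
circ([44])
E
python3 -m crank '[{"linear":[0,0,0],"dr":[0,0,0],"hand":0.2},{"linear":[0,0,0],"dr":[0,0,0],"hand":0.2},{"linear":[0,0,0],"dr":[0,0,0],"hand":0.2},{"linear":[0,0,0],"dr":[0,0,0],"hand":0.2},{"linear":[0,-0.02,0],"dr":[0,0,0],"hand":0.2},{"linear":[0,-0.06,0],"dr":[0,0,0],"hand":0.2},{"linear":[0,-0.09,0],"dr":[0,0,0],"hand":0.2},{"linear":[0,-0.09,0],"dr":[0,0,0],"hand":0.2},{"linear":[0,-0.09,0],"dr":[0,0,0],"hand":0.2}]'
python3 - <<'E'
from h import *
im=bot.read_camera("wrist");s=bot.read_camera("scene");t=bot.read_camera("top")
cv2.imwrite("pics/v11.png",np.hstack([cv2.resize(im[0:300,130:430],(500,500),interpolation=2),np.vstack([cv2.resize(s,(300,225)),cv2.resize(t,(300,225)),np.zeros((50,300,3),np.uint8)])]))
E
```

```text
t: 18.28
eef_pos: [0.6166, -0.2085, 0.1844]
tool_rot: [0.511, -0.511, 0.489, -0.489]
contact_force: [-6.2, 1.7, 9.2]
gripper_width: 0.217
now r 0.0393 ang 45.4 z 0.1844 t 18.33 F [-5.   1.4  9.7] w 0.216
[0.0, 0.001] 
t: 19.08
eef_pos: [0.6181, -0.2089, 0.2749]
tool_rot: [0.512, -0.51, 0.488, -0.49]
contact_force: [-0.5, -0.4, -0.8]
gripper_width: 0.601
```

The viewing limit is reached, so I'll check numerically: needle angle in the dial plane, and block end and yaw.

```bash
python3 - <<'E'
from h import *
im=bot.read_camera("wrist");c=cam("wrist");h=cv2.cvtColor(im,cv2.COLOR_BGR2HSV)
gz=.107-.0245+.003;G=C+.097*ey
def sect(G):
    out={}
    for a in np.arange(-.3,2.6,.03):
        row=[]
        for r in(.015,.020,.026,.030,.033):
            w=G+r*(-np.cos(a)*ex+np.sin(a)*ey);u,v=proj(c,[*w,gz]).round().astype(int);row.append(im[v,u])
        out[a]=np.array(row)
    return out
# refine dial centre from dark pivot
u,v=proj(c,[*G,gz]).round().astype(int);k=(im[v-20:v+20,u-20:u+20].max(2)<60).astype(np.uint8)
k=cv2.erode(k,np.ones((5,5)));yy,xx=np.nonzero(k);print("pivot px",xx.mean()+u-20,yy.mean()+v-20,"pred",u,v,len(xx))
G=ray(c,(xx.mean()+u-20,yy.mean()+v-20),gz)[:2];print(P(G))
for a,r in sect(G).items():
    hs=cv2.cvtColor(r[None].astype(np.uint8),cv2.COLOR_BGR2HSV)[0]
    print(f"{a:.2f}",hs[:2,2],"".join("d" if x[2]<70 else "w" if x[1]<60 and x[2]>180 else "g" if x[1]<60 else "G" if 45<x[0]<90 else "Y" if 15<x[0]<35 else "R" for x in hs[2:]))
m=cv2.inRange(h,(50,140,50),(72,255,255));n,l,s,_=cv2.connectedComponentsWithStats(m);k=1+np.argmax(s[1:,4]);print(s[k])
Q=np.array([P(ray(c,p[0],.057)) for p in cv2.findNonZero((l==k).astype(np.uint8))],np.float32)
print("block visible rect (press)",cv2.minAreaRect(Q),Q.min(0),Q.max(0))
E
```

```text
pivot px 319.1111111111111 189.55555555555554 pred 320 189 18
[0.0003 0.0975]
-0.30 [188 191] www
-0.27 [188 191] www
-0.24 [188 190] www
-0.21 [191 190] www
-0.18 [190 187] www
-0.15 [191 187] www
-0.12 [191 188] www
-0.09 [193 191] www
-0.06 [193 191] ggw
-0.03 [193 191] ggg
-0.00 [193 191] ggg
0.03 [190 192] ggg
0.06 [190 192] ggg
0.09 [190 192] ggg
0.12 [191 193] ggg
0.15 [191 190] ggg
0.18 [188 191] ggg
0.21 [190 191] ggg
0.24 [193 191] ggg
0.27 [193 194] ggg
0.30 [191 194] ggg
0.33 [191 195] ggg
0.36 [191 192] ggg
0.39 [189 193] ggg
0.42 [189 192] ggg
0.45 [191 192] ggg
0.48 [191 189] ggg
0.51 [191 189] ggg
0.54 [191 194] ggg
0.57 [195 194] ggg
0.60 [195 194] ggg
0.63 [195 194] ggg
0.66 [195 199] ggg
0.69 [167 199] ggw
0.72 [121 199] GGG
0.75 [121 210] GGG
0.78 [121 210] GGG
0.81 [ 56 218] GGG
0.84 [ 56 120] GGG
0.87 [ 56 120] GGG
0.90 [26 25] ddd
0.93 [26 25] ddd
0.96 [26 33] ddd
0.99 [29 33] ddd
1.02 [29 23] ddd
1.05 [20 23] ddG
1.08 [74 71] GGG
1.11 [ 74 107] GGG
1.14 [153 204] GGG
1.17 [153 204] GGG
1.20 [153 207] GGG
1.23 [199 207] GGG
1.26 [199  97] GGG
1.29 [191  97] GGG
[... 316 characters left out ...]
14] RRR
1.83 [188 114] RRR
1.86 [193  99] RRR
1.89 [193  99] RRR
1.92 [193 157] RRR
1.95 [192 157] RRR
1.98 [189 168] RRR
2.01 [187 183] RRR
2.04 [187 183] RRR
2.07 [187 153] RRR
2.10 [193 153] RRR
2.13 [193 186] RRR
2.16 [193 114] RRR
2.19 [191 171] RRR
2.22 [192  96] RRR
2.25 [192  96] RRR
2.28 [190  89] RRR
2.31 [189  89] RRR
2.34 [189 117] RRR
2.37 [193 117] RRR
2.40 [186 106] RRR
2.43 [186  98] www
2.46 [186  98] www
2.49 [190 159] www
2.52 [190 192] www
2.55 [190 190] www
2.58 [192 191] www
[ 191   73   62   77 4159]
block visible rect (press) ((-0.07229302078485489, -0.0005303174257278442), (0.0607212632894516, 0.07568086683750153), 88.91907501220703) [-0.1106 -0.0314] [-0.035  0.03 ]
```

```bash
python3 -c "
from h import *
print(bot.get_obs()['t'],bot.hand_in())"
```

```text
the job is handed in; nothing more can be done
19.2833 None
```

The green block is in the press and clamped with the needle in the green sector. I handed the job in at 19.3 s with the gripper open and clear above the handle.

- **Block:** I laid it lengthwise between the white lines and slid it in until it met the back stop at about 20 N. I then let go and pushed the end with shut fingers, and it did not move at 13 N. The last wrist picture put its rear end at x = -110.6 mm (home is -110) and y = -0.5 mm.
- **Squareness:** a coarse rectangle fit on that picture showed about 1° of yaw. I took this for pixel noise and did not check it separately.
- **Wheel and needle:** I wound the wheel clockwise about 349° in stages. After I let go, the needle read about 0.98 rad. The green sector measured 0.72 to 1.36 in that same picture. At each stop the needle was short of the final reading, so I never saw it near red.
- **Forces:** readings at the handle stayed around 14 N or less while winding. The highest I saw anywhere was about 40 N, when the held block first touched the bed.
- **Not confirmed:** I reached the 12-picture limit, so the final check was numerical only. I did not check the other objects again at the end, but no move came near them.

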